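# Put a pot with its lid and a cup to rest in the bifold damp box

### The arm

A 7-joint arm with a two-finger parallel gripper is mounted at the origin on the work surface; the furniture and walls round the work are solid. World frame = base frame: x ahead of the robot, y to its left, z up, the work surface at z = 0. Lengths are in mm, angles in rad, forces in N, time in s.
With the tool pointing down it reaches from about 400 to 900 mm from the base axis. Payload 5.6 kg.
Tool frame: the origin (TCP) lies midway between the tips of the shut fingers; the grasp point (between the pads) lies 19 mm behind it; x points along the fingers, y is the direction in which the jaws open and shut, and the axes are right-handed (so a half turn about x gives the same grasp; the last joint's range is limited). The gripper opens to 92 mm and grips with 3 to 60 N. Pads are 20 mm wide; open, the fingers measure 128 mm over their backs; the gripper's body (75 mm by 189 mm) begins 69 mm behind the grasp point.
Start: joints at [-1.332, 0.468, -0.012, 1.603, 0.006, 1.071, -0.056], TCP at [180.797, 624.357, 214.592] pointing down, gripper open.
Joint ranges: [-2.53, 2.53], [-0.31, 2.02], [-1.57, 1.55], [0.28, 2.44], [-1.29, 4.43], [0.15, 1.84], [-2.92, 2.92]. Speed limits (rad/s): [2.57, 2.57, 3.14, 3.14, 3.14, 3.14, 3.14].

### API

Orientations are given as a rotation vector (axis times angle).
In Python, from cell import robot, grip, kin, viewer gives the robot as it stands. Calls block until the motion is done:
- robot.movep(position, orientation): joint-space move of the TCP to a pose.
- robot.servo_line(position, feed=150, rotation=None): straight line of the TCP; rotation=None keeps the orientation; feed is the mean speed in mm/s.
- robot.goto_joints(angles): joint-space move.
- grip(opening, newtons=None): opening from 0.0 (shut) to 1.0 (fully open); newtons is the grip in N (None keeps the last); returns when the fingers have stopped.
- robot.hold(seconds).
- kin.ik(position, orientation): joint angles nearest the present ones, or None.
- robot.observe(): the state.
- viewer.read_camera(name): name is "side" or "top" or "wrist"; returns the picture (420x560x3 uint8, red, green, blue); there is no depth.
- viewer.camera_info(name): a dict with "camera_matrix" (3x3 intrinsics, pixels), "R" (3x3) and "t" (3): a world point X has camera coordinates R X + t. Camera axes: x right, y down, z forward; pixel columns grow to the right and rows downward; lengths in mm; the calibration is good to about 2 mm. A picture is of the moment at which its call begins: read the wrist's pose just before it. camera_info takes no time and is no camera call; for the wrist camera it gives the pose at the moment of the call.
A pose or a line that the arm cannot do raises robot.IKError and nothing moves.
- robot.job_done(): hands the job in, once; it reports no verdict.
Trained networks look in the newest picture that a camera, given by its name, has taken for a name from the list of things; names that differ only in an ending like _2 or _b are one class to them, and where a whole thing is asked for, a point or a joint stands for the part that bears it (a point fixed in the world has none). Each returns a list of dicts, best first, with "confidence" (0 to 1); they miss things now and then, are a little off and sometimes report something else, mostly with a low value. They report only what shows in the picture. A call takes as long as a camera call. They do not tell look-alikes from the thing itself.
- viewer.silhouettes(name, camera): "mask" (420x560 bool, what is visible of it).
- viewer.pinpoint(name, camera): "at" ([x, y, z] in mm, in the coordinates of the camera as it stood for that picture, good to about 4 mm: a listed point, or the origin of a listed thing).
The state is a dict: "t": time; "joints": joint angles; "joint_velocities": joint speeds; "joint_torque": joint torques, N m; "tcp_pos": TCP position; "tcp_rot": TCP orientation; "contact_force": force on the tool from outside, world axes, zero at the start; "wrist_torque": the same for the moment, N m; "grip_width": opening from 0.0 (shut) to 1.0 (fully open).
Only numpy, scipy, OpenCV 4.12 (cv2) and the standard library are available. Lean on these libraries where they do the work, as an engineer would, in place of code of your own. Each camera call takes 0.05 s, during which the arm holds its last target.

### The job

The folding lid of the damp box was left half open: fold it right back, with a push at the fold, until its two panels stand together over the hinged end. Then put the clay lid squarely on the pot in the box, so that the two dry alike, and stand the small cup upright on the raised plaster block beside it. Last, unfold the box's lid and press it down until it lies flat and shut; leave the things round about where they stand and do not tip the pot.

Things in the scene. Friction and masses are not known exactly. Their poses are not given: they have to be found in the camera images.
- damp_box: fixed plywood chest, 232 (x, with side battens) x 348 (y) x 152 mm high; origin under its centre on the table, y along its length to the hinged end. Inside 164 mm clear along x; white plaster bed at z 30; at the other end a raised plaster block, y -161 to -55, top at z 85. Bifold lid: two plywood panels, each 158 long (y), 164 wide, 10 thick, a 4 mm batten on top near each side (|x| over 50)
- panel_hinged (a joint): angle q of the panel hinged to the box: 0 = lid flat and shut, 1.45 = end stop, both panels standing folded. The other panel slopes down from the fold at the same angle, its far end on pins in the channels. Hinge line: y 160, z 140.5 mm in damp_box; fold at y = 160 - 158 cos q, z = 140.5 + 158 sin q. Stiff hinges: the lid stays where left; 1 to 5 N along the fold's arc moves it
- fold (a point): middle of the fold line, on the panels' underside; axes turn with the hinged panel (x along the fold, y towards the box hinge, z out of its top face, 10 mm above this line)
- pull_bar (a point): centre of the round steel pull bar on the other (sliding) panel: 10 mm thick, 120 mm long along the fold, on two posts 84 mm apart; 36 mm above that panel's underside, 24 mm from the fold. Axes turn with that panel (y towards the fold, z out of its top face). With the lid folded back the bar faces away from the hinged end
- pot_rim (a point): centre of the top rim of the clay pot that stands in the box, a loose round bowl-shaped cup 82 mm wide and 55 mm high; the point lies 55 mm above its foot
- lid_knob (a point): middle of the loop on top of the clay lid, a dome 76 mm wide with the loop in its middle, 44 mm high in all; the loop is about 20 mm wide and spans 29 to 44 mm above the lid's flat underside; the point is 36 mm above the underside, on the lid's axis. z up
- cup_middle (a point): centre, half-way up, of the small clay cup: round, plain, 50 mm wide at the rim, tapering to the foot, 36 mm high. The point is 18 mm above the foot. z up
- clay_lump: bystander: rough lump of raw clay, 48 x 69 x 30 mm; origin under its centre
- clay_egg: bystander: solid clay egg on a flat foot, 69 mm wide, 77 mm high; origin under its centre
There are look-alikes about, which are no part of the job. There is more than one size of the part that bears cup_middle; the job needs the smaller.

How it is judged:
By the outcome, as a careful person would: the job done as asked, in the order asked, and still so for the second after the job is handed in, with the robot touching nothing.
It also fails if it takes over 72 s, if anything falls off the work surface, if the arm or the gripper's body presses on something with over 40 N, if the wrist force passes 120 N, or if a joint passes its speed limit or range.

## Working session

There is one attempt and no reset: what is moved stays moved. The work goes in short steps, each a Python script; the robot and the scene stay as the last script left them, time stands still between calls to the robot, and variables do not carry over. Pictures are saved under pics/ and viewed, and the job is handed in when it is done.

```bash
ls; mkdir -p pics; python3 - <<'E'
from cell import robot, grip, kin, viewer
import cv2,numpy as np
for n in ["side","top","wrist"]:
    im=viewer.read_camera(n); cv2.imwrite(f"pics/{n}0.png",im[:,:,::-1])
    i=viewer.camera_info(n); print(n,np.round(i["camera_matrix"],1).tolist(),np.round(i["R"],3).tolist(),np.round(i["t"],1))
print(robot.observe())
E
```

```text
pics
side [[505.6, 0.0, 279.8], [0.0, 505.6, 209.2], [0.0, 0.0, 1.0]] [[1.0, 0.012, -0.015], [-0.004, -0.649, -0.761], [-0.019, 0.761, -0.649]] [-488.9  -19.  1476.5]
top [[407.1, 0.0, 276.5], [0.0, 407.1, 210.1], [0.0, 0.0, 1.0]] [[-0.021, -1.0, 0.002], [-0.996, 0.02, -0.086], [0.086, -0.004, -0.996]] [-211.6  508.2 1194.7]
wrist [[365.4, 0.0, 278.2], [0.0, 365.4, 202.6], [0.0, 0.0, 1.0]] [[0.278, 0.961, -0.001], [0.926, -0.268, 0.265], [0.254, -0.075, -0.964]] [-650.5  -29.7  391. ]
{'t': 0.15, 'joints': array([-1.33198642,  0.46819225, -0.01159965,  1.60340234,  0.00601953,
        1.07140475, -0.056267  ]), 'joint_velocities': array([-0.00139808, -0.00014059,  0.00120871, -0.00340387, -0.00146594,
       -0.00075201, -0.00038259]), 'joint_torque': array([ 1.72270768e-03, -5.20945716e+01, -1.15436182e-02, -2.43973982e+01,
       -5.65771724e-02,  1.51875144e-02,  9.52527239e-05]), 'tcp_pos': array([180.70558635, 623.90957392, 213.85194376]), 'tcp_rot': array([ 0.22014307,  1.55952207, -0.22230259]), 'contact_force': array([ 0.7920804 , -0.25960606, -0.54246668]), 'wrist_torque': array([-0.02554566, -0.02785674,  0.03810751]), 'grip_width': 0.9988952309885526}
```

View images.

View pics/side0.png

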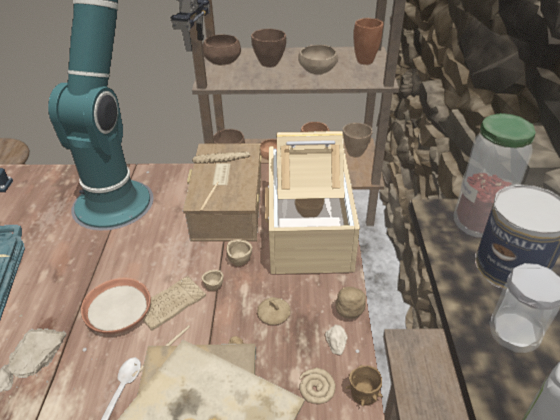

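View pics/top0.png

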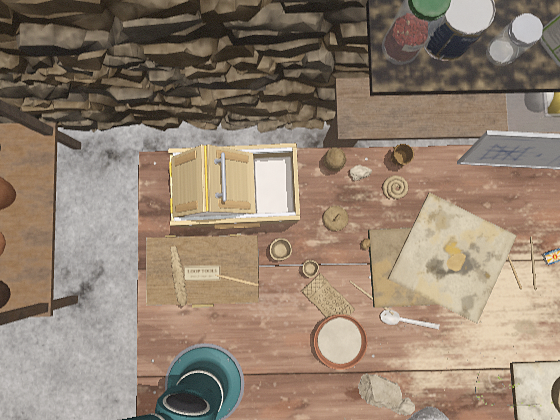

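View pics/wrist0.png

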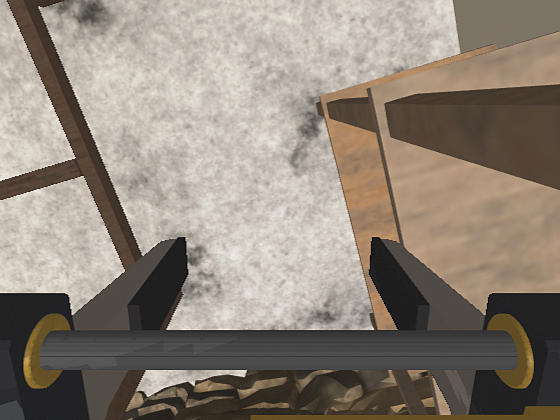

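```bash
cat > h.py <<'E'
from cell import robot, grip, kin, viewer
import cv2,numpy as np
from scipy.spatial.transform import Rotation as Rn
def w(cam,p,info=None):
    i=info or viewer.camera_info(cam); return np.array(i["R"]).T@(np.array(p)-np.array(i["t"]))
def px(cam,X,info=None):
    i=info or viewer.camera_info(cam); c=np.array(i["R"])@np.array(X)+np.array(i["t"]); u=np.array(i["camera_matrix"])@c; return u[:2]/u[2]
def ray(cam,uv,z):
    i=viewer.camera_info(cam);K=np.array(i["camera_matrix"]);R=np.array(i["R"]);t=np.array(i["t"])
    d=R.T@np.linalg.inv(K)@np.array([uv[0],uv[1],1.]);o=-R.T@t
    return o+d*(z-o[2])/d[2]
def pp(name,cam,minc=0.15):
    i=viewer.camera_info(cam)
    for d in viewer.pinpoint(name,cam):
        if d["confidence"]>=minc:
            X=w(cam,d["at"],i); print(name,cam,round(d["confidence"],2),np.round(X,1),"px",np.round(px(cam,X,i)))
def rot(yaw,tilt=None):
    pass
def save(cam,fn,crop=None,scale=1):
    im=viewer.read_camera(cam)
    if crop: im=im[crop[1]:crop[3],crop[0]:crop[2]]
    if scale!=1: im=cv2.resize(im,None,fx=scale,fy=scale,interpolation=cv2.INTER_CUBIC)
    cv2.imwrite("pics/"+fn,im[:,:,::-1])
E
python3 - <<'E'
from h import *
for c in ["side","top"]:
    viewer.read_camera(c)
    for n in ["damp_box","fold","pull_bar","pot_rim","lid_knob","cup_middle","clay_lump","clay_egg"]:
        pp(n,c)
save("side","s1.png",(170,120,400,400),2.1)
save("top","t1.png",(140,130,420,330),2.8)
print(robot.observe()["t"])
E
```

```text
damp_box side 0.77 [ 567.7 -105.3   -1.8] px [308. 227.]
fold side 0.66 [566.7 -50.9 260.4] px [309. 134.]
pull_bar side 0.71 [567.8 -94.8 263.5] px [310. 143.]
pot_rim side 0.81 [570.5 -85.1  85. ] px [310. 198.]
lid_knob side 0.6 [ 477.9 -400.2   32.8] px [273. 304.]
cup_middle side 0.9 [ 332.2 -320.4   18.3] px [213. 281.]
cup_middle side 0.67 [ 387.8 -232.    20.6] px [239. 254.]
clay_lump side 0.68 [ 615.7 -479.7   -3. ] px [335. 343.]
clay_lump side 0.64 [ 329.6 -320.1   18.8] px [212. 281.]
clay_lump side 0.22 [565.5 -97.  262.4] px [309. 144.]
clay_egg side 0.71 [ 652.8 -400.3    4.5] px [349. 312.]
pull_bar top 0.79 [570.6 -94.3 265. ] px [223. 175.]
lid_knob top 0.69 [ 479.7 -398.7   38.2] px [337. 217.]
cup_middle top 0.91 [ 389.7 -227.1   24.8] px [279. 248.]
cup_middle top 0.6 [ 332.3 -318.5   17.8] px [310. 267.]
clay_lump top 0.79 [ 614.  -480.1   -2.8] px [360. 173.]
clay_egg top 0.61 [ 654.2 -400.4    2.3] px [334. 161.]
1.15
```

View pics/s1.png

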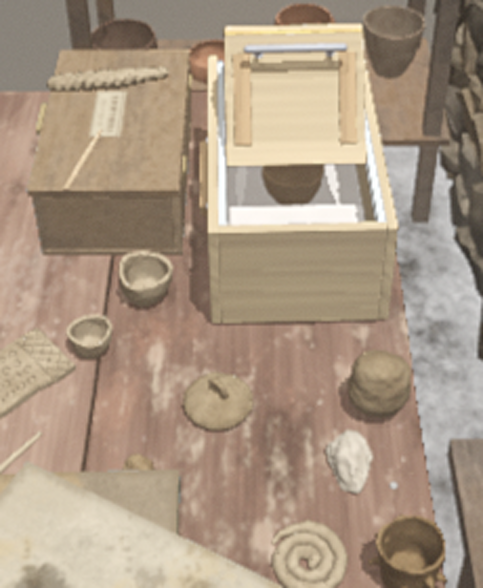

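View pics/t1.png

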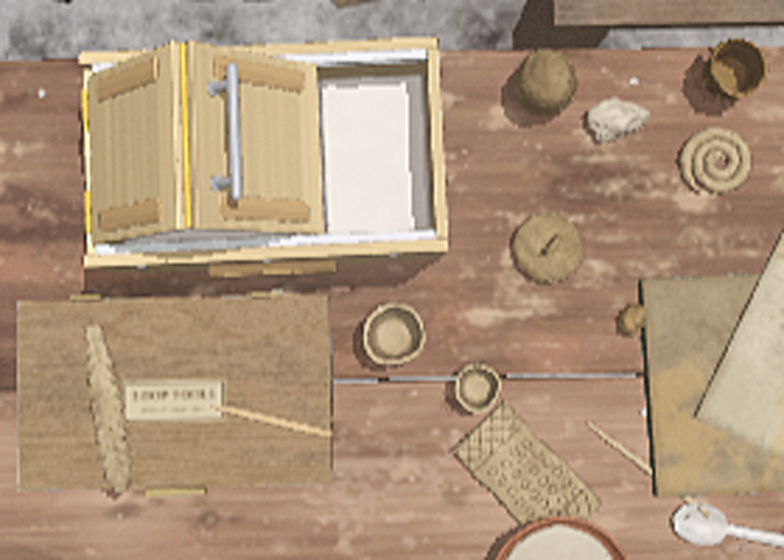

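```bash
python3 - <<'E'
from h import *
save("top","t2.png",(160,138,310,233),5)
save("side","s2.png",(255,120,365,280),3.7)
i=viewer.camera_info("wrist"); o=robot.observe()
c=-np.array(i["R"]).T@i["t"]; R=Rn.from_rotvec(o["tcp_rot"]).as_matrix()
print("cam in tool",R.T@(c-o["tcp_pos"])," axes",np.round((np.array(i["R"])@R),2).tolist()); print(np.round(R,2))
E
```

```text
cam in tool [-170.30425308    1.15579532  -74.8767995 ]  axes [[-0.0, 1.0, -0.0], [-0.26, 0.0, 0.96], [0.96, 0.0, 0.26]]
[[ 0.    0.28  0.96]
 [-0.    0.96 -0.28]
 [-1.    0.    0.  ]]
```

View pics/t2.png

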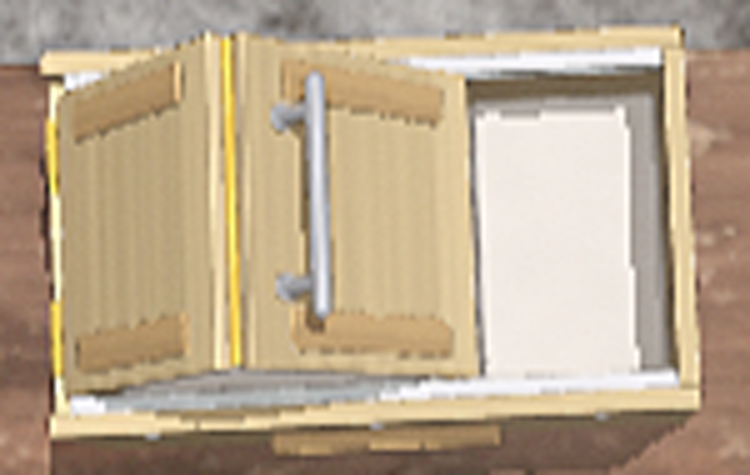

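View pics/s2.png

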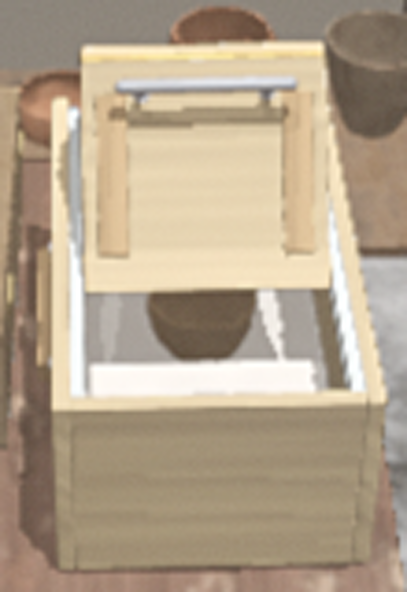

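```bash
python3 - <<'E'
from h import *
P={}
for n,(u,v) in dict(LT=(42,52),LB=(50,437),RT=(684,28),RB=(699,408)).items():
    P[n]=ray("top",(160+u/5,138+v/5),152); print(n,np.round(P[n],1))
for n,(u,v) in dict(nearL=(52,408),nearR=(384,402),botL=(58,568),botR=(364,568)).items():
    X=ray("side",(255+u/3.7,120+v/3.7),152 if 'near' in n else 0); print(n,np.round(X,1))
for n,(u,v,z) in dict(potpx=(202,318,85)).items(): print(ray("side",(255+u/3.7,120+v/3.7),z))
a=P['LT']-P['RT'];b=P['LB']-P['RB'];print([np.arctan2(-x[0],x[1]) for x in (a,b)], sum(P.values())/4)
E
```

```text
LT [665.9  67.1 152. ]
LB [457.6  62.4 152. ]
RT [ 672.1 -280.2  152. ]
RB [ 465.9 -283.1  152. ]
nearL [ 470.3 -284.8  152. ]
nearR [ 674.7 -280.4  152. ]
botL [ 469.7 -278.7    0. ]
botR [ 674.5 -279.2    0. ]
[ 569.59938531 -119.74261514   85.        ]
[np.float64(0.01788078742986332), np.float64(0.024180247902482205)] [ 565.35756352 -108.45798608  152.        ]
```

```bash
cat >> h.py <<'E'
C=np.array([567.3,-107.3]); YAW=0.02
def b2w(x,y,z=0):
    c,s=np.cos(YAW),np.sin(YAW); return np.array([C[0]+c*x-s*y,C[1]+s*x+c*y,z])
def R(a):
    c,s=np.cos(a),np.sin(a)
    return Rn.from_matrix(np.array([[0,c,s],[0,s,-c],[-1,0,0]])).as_rotvec()
def st():
    o=robot.observe(); print("t",round(o["t"],2),"tcp",np.round(o["tcp_pos"],1),"F",np.round(o["contact_force"],1),"g",round(o["grip_width"],3),"q",np.round(o["joints"],2)); return o
E
python3 - <<'E'
from h import *
print(px("side",[180,624,214]),px("top",[180,624,214]))
# shelf edges in side picture: shelf board at z? left post px(205,100)
for z in (0,200,400): print(z,ray("side",(195,165),z),ray("top",(55,300),z),ray("top",(55,120),z))
for a in (np.pi+YAW,YAW,np.pi/2+YAW):
    for p in ([115,400,400],b2w(0,-30,250),b2w(0,60,290),b2w(0,190,300),b2w(0,5,150),b2w(0,20,102),b2w(0,-108,93),[480,-399,20],[332,-319,8]):
        j=kin.ik(list(p),R(a)); print(round(a,2),np.round(p),None if j is None else np.round(j,2))
E
```

```text
[194.51861109  44.99843493] [-66.81511829 342.43433778]
0 [216.12491119 186.69310411   0.        ] [250.03994696 444.11789441   0.        ] [799.86298571 458.32570448   0.        ]
200 [280.34627312 -94.76944808 200.        ] [274.27707673 336.92123314 200.        ] [735.00683598 348.82681086 200.        ]
400 [ 344.56763505 -376.23200026  400.        ] [298.51420649 229.72457188 400.        ] [670.15068625 239.32791723 400.        ]
3.16 [115 400 400] [-1.06 -0.08 -0.29  1.85 -0.02  1.37  1.82]
3.16 [ 568. -137.  250.] [-0.73  0.66  1.36  1.79 -0.68  1.27 -2.32]
3.16 [566. -47. 290.] [-0.93  0.55  1.36  1.78 -0.56  1.29 -2.55]
3.16 [564.  83. 300.] [ 0.7   0.61 -1.31  1.65  0.6   1.36  2.46]
3.16 [ 567. -102.  150.] [-0.76  0.84  1.34  1.9  -0.9   1.19 -2.21]
3.16 [567. -87. 102.] [-0.78  0.95  1.34  1.93 -1.03  1.18 -2.15]
3.16 [ 569. -215.   93.] [-0.52  1.02  1.34  1.85 -1.08  1.23 -1.95]
3.16 [ 480 -399   20] [-0.17  1.21  1.33  1.84 -1.26  1.26 -1.54]
3.16 [ 332 -319    8] [-0.15  0.84  1.11  2.23 -1.12  0.83 -1.4 ]
0.02 [115 400 400] [-1.53 -0.1   0.14  1.87  0.01  1.37 -1.37]
[... 437 characters left out ...]
.7   0.42  1.81 -0.41  0.72  1.  ]
0.02 [ 332 -319    8] [ 0.31  0.54  0.46  2.21 -0.51  0.5   1.19]
1.59 [115 400 400] [-1.28 -0.09 -0.08  1.86 -0.01  1.37  0.23]
1.59 [ 568. -137.  250.] [-0.44  0.39  0.81  1.77 -0.31  1.11  2.06]
1.59 [566. -47. 290.] [-0.52  0.29  0.68  1.76 -0.19  1.17  1.8 ]
1.59 [564.  83. 300.] [-0.54  0.26  0.41  1.73 -0.11  1.18  1.49]
1.59 [ 567. -102.  150.] [-0.34  0.46  0.59  1.88 -0.32  0.9   2.  ]
1.59 [567. -87. 102.] [-0.28  0.51  0.49  1.91 -0.32  0.8   1.97]
1.59 [ 569. -215.   93.] [-0.08  0.59  0.52  1.83 -0.38  0.83  2.22]
1.59 [ 480 -399   20] [ 0.24  0.73  0.55  1.81 -0.54  0.75  2.67]
1.59 [ 332 -319    8] [ 0.45  0.52  0.29  2.2  -0.32  0.47  2.58]
```

```bash
python3 - <<'E'
from h import *
grip(0.0,20)
robot.movep([130,440,420],R(1.29)); st()
robot.movep([440,-130,440],R(YAW)); st()
save("wrist","w1.png")
robot.movep(b2w(0,-50,330),R(YAW)); st()
save("side","s3.png",(170,20,450,300),2)
E
```

```text
t 3.68 tcp [130.1 440.2 419. ] F [-0.2 -0.3 -0.2] g 0.007 q [-1.33 -0.01 -0.02  1.75 -0.    1.41 -0.07]
t 6.0 tcp [ 440.2 -128.9  440.1] F [0.3 0.2 0.2] g 0.003 q [-1.15 -0.27  1.15  1.76  0.25  1.49 -0.01]
t 6.87 tcp [ 568.3 -157.4  330.7] F [-0.1 -0.7  0.3] g 0.004 q [-0.47  0.34  0.89  1.66 -0.27  1.28  0.49]
```

View pics/s3.png

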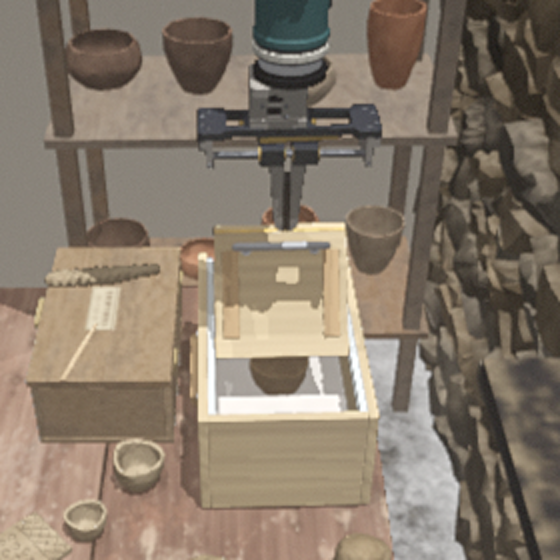

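View pics/w1.png

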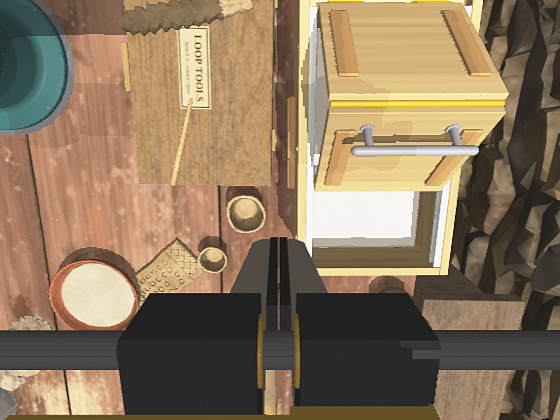

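Side picture: shut fingers (288,225 in crop) hang in front of the bar (280,245), centred between its posts. Now the push.

```bash
python3 - <<'E'
from h import *
robot.servo_line(b2w(0,-45,250),150)
robot.servo_line(b2w(0,-8,250),100); st()
robot.servo_line(b2w(0,30,255),80); st()
robot.servo_line(b2w(0,70,262),80); st()
f0=None
for y in range(74,104,4):
    robot.servo_line(b2w(0,y,262),60); o=st()
    if abs(o["contact_force"][1])>14: break
save("side","s4.png",(170,20,450,300),2)
save("top","t4.png",(140,130,420,330),2.8)
E
```

```text
t 8.12 tcp [ 567.7 -115.3  250.5] F [-0.4  0.2  0. ] g 0.006 q [-0.51  0.39  0.85  1.79 -0.32  1.11  0.47]
t 8.74 tcp [566.5 -76.8 254.7] F [-0.  -0.5  0.4] g 0.008 q [-0.59  0.37  0.85  1.8  -0.31  1.12  0.39]
t 9.4 tcp [566.  -37.  262.1] F [-0.1 -0.1  0.6] g 0.006 q [-0.66  0.35  0.85  1.8  -0.29  1.12  0.3 ]
t 9.65 tcp [565.9 -33.3 262. ] F [ 1.1 -0.9 -0.3] g 0.005 q [-0.67  0.35  0.85  1.8  -0.29  1.12  0.3 ]
t 9.9 tcp [565.7 -29.1 261.9] F [ 0.1 -0.8  0.2] g 0.003 q [-0.68  0.35  0.85  1.8  -0.29  1.12  0.29]
t 10.15 tcp [565.6 -24.8 261.9] F [-0.3 -0.8 -0.3] g 0.003 q [-0.68  0.35  0.85  1.8  -0.29  1.12  0.28]
t 10.4 tcp [565.5 -20.6 262. ] F [-0.1 -0.6 -0.3] g 0.005 q [-0.69  0.34  0.85  1.8  -0.29  1.12  0.27]
t 10.65 tcp [565.5 -20.1 262.1] F [ 0.  -6.8 -2.1] g 0.004 q [-0.7   0.34  0.85  1.8  -0.28  1.12  0.26]
t 10.9 tcp [565.5 -19.8 262.2] F [  1.9 -14.1  -3.1] g 0.004 q [-0.7   0.34  0.85  1.8  -0.28  1.12  0.26]
```

View pics/s4.png

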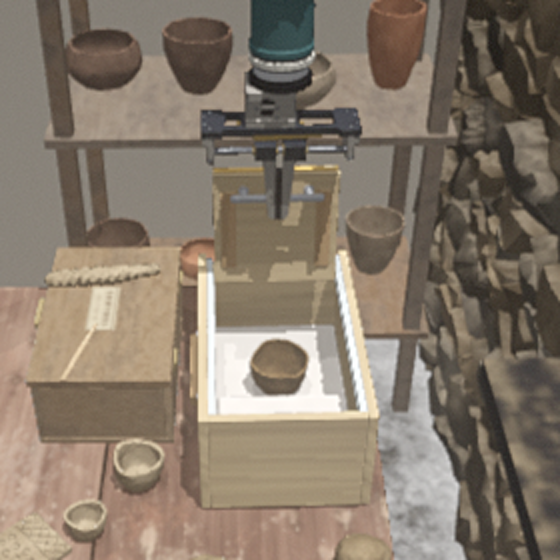

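View pics/t4.png

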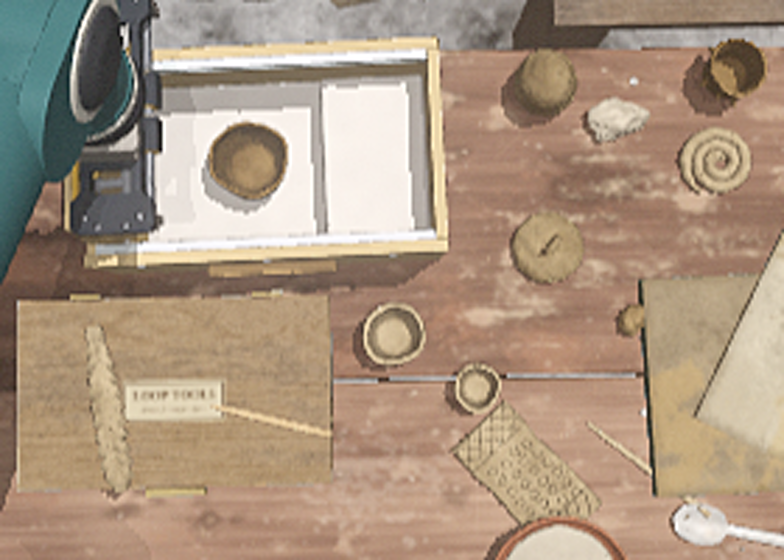

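```bash
python3 - <<'E'
from h import *
viewer.read_camera("top"); pp("pot_rim","top")
robot.servo_line(b2w(0,50,262),200)
viewer.read_camera("side");pp("pot_rim","side"); pp("fold","side")
robot.servo_line(b2w(0,-40,300),250)
grip(0.6,20)
j=np.array(kin.ik([478.8,-399.5,150],R(0.70))); print(j)
j[6]-=np.pi; robot.goto_joints(list(j)); st()
i=viewer.camera_info("wrist");save("wrist","w2.png"); 
np.savez("w2i.npz",**{k:np.array(i[k]) for k in i})
pp("lid_knob","wrist")
save("top","t5.png",(140,130,420,330),2.8)
E
```

```text
pot_rim side 0.91 [572.6 -85.6  86.3] px [310. 197.]
fold side 0.8 [566.7  33.1 299.8] px [308. 103.]
[ 0.14799784  0.56283589  0.68113496  1.76092109 -0.42009802  0.96808008
  1.69694064]
t 14.77 tcp [ 479.4 -399.1  150.2] F [ 0.3 -0.5  1. ] g 0.599 q [ 0.15  0.56  0.68  1.76 -0.42  0.97 -1.44]
```

View pics/w2.png

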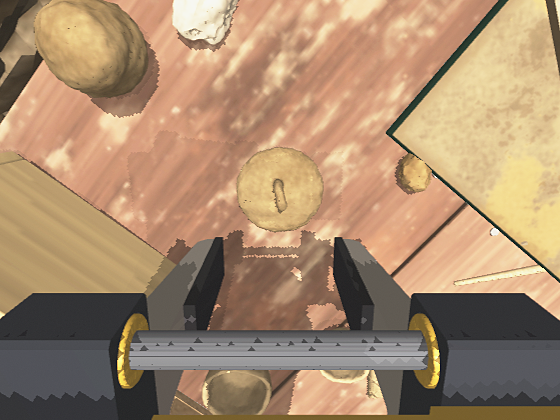

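View pics/t5.png

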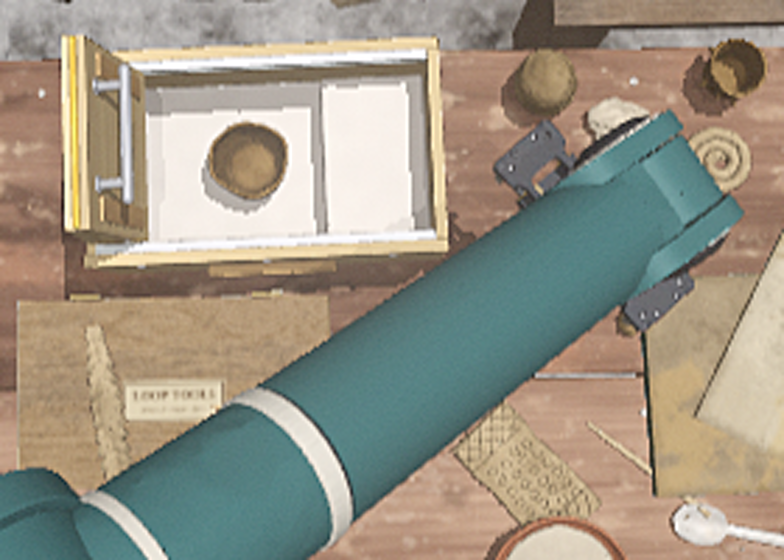

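Wrist picture: the clay lid is centred at (280,189) with its loop at (279,195), running from about (276,181) to (283,211). The nearby pixels belong to the egg (95,48) and a small lump (413,173), neither taken.

```bash
python3 - <<'E'
from h import *
a=ray("wrist",(276,184),42);b=ray("wrist",(282,208),42);print(a,b,(a+b)/2,np.arctan2(*(b-a)[[1,0]]))
viewer.read_camera("wrist")
m=viewer.silhouettes("lid_knob","wrist")
for d in m[:2]:
    k=d["mask"];ys,xs=np.nonzero(k);print(d["confidence"],xs.min(),xs.max(),ys.min(),ys.max(),ray("wrist",((xs.min()+xs.max())/2,(ys.min()+ys.max())/2),12))
pp("lid_knob","wrist");pp("pot_rim","top")
viewer.read_camera("top"); pp("pot_rim","top")
m=viewer.silhouettes("pot_rim","top")
for d in m[:2]:
    k=d["mask"];ys,xs=np.nonzero(k);print(d["confidence"],xs.min(),xs.max(),ys.min(),ys.max(),ray("top",((xs.min()+xs.max()+1)/2,(ys.min()+ys.max()+1)/2),85),k.sum())
print(ray("top",(140+248/2.8,130+160/2.8),85), robot.observe()["t"])
im=viewer.read_camera("wrist")[130:250,220:340]; cv2.imwrite("pics/w3.png",cv2.resize(im,None,fx=5,fy=5)[:,:,::-1])
im=viewer.read_camera("top")[165:215,205:255]; cv2.imwrite("pics/t6.png",cv2.resize(im,None,fx=12,fy=12)[:,:,::-1])
E
```

```text
[ 489.09337953 -406.57540795   42.        ] [ 472.90891737 -394.7575537    42.        ] [ 481.00114845 -400.66648083   42.        ] 2.5108860501919548
0.86 237 323 147 231 [ 479.26826808 -400.41195246   12.        ]
lid_knob wrist 0.68 [ 482.1 -394.5   34.9] px [273. 199.]
lid_knob wrist 0.61 [ 616.1 -482.7   -3.1] px [216.  -0.]
pot_rim top 0.57 [568.9 -83.6  86.9] px [227. 186.]
pot_rim top 0.59 [570.3 -83.4  88. ] px [227. 186.]
0.79 214 242 174 201 [564.25514944 -86.50243277  85.        ] 602
[566.7115726  -86.73168914  85.        ] 15.2667
```

View pics/w3.png

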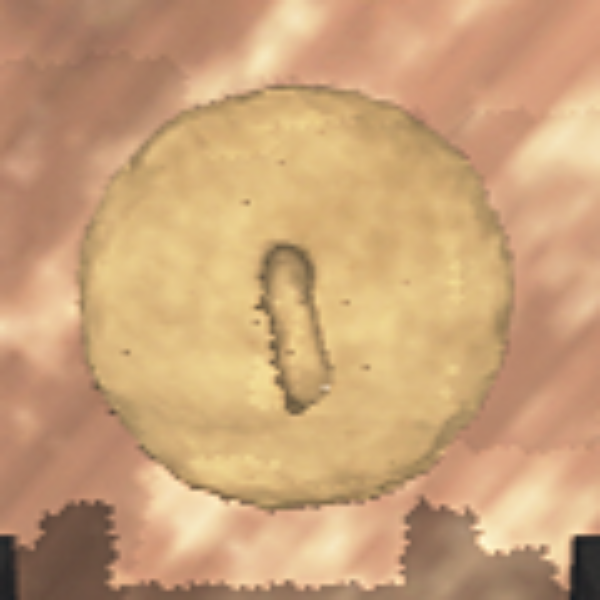

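View pics/t6.png

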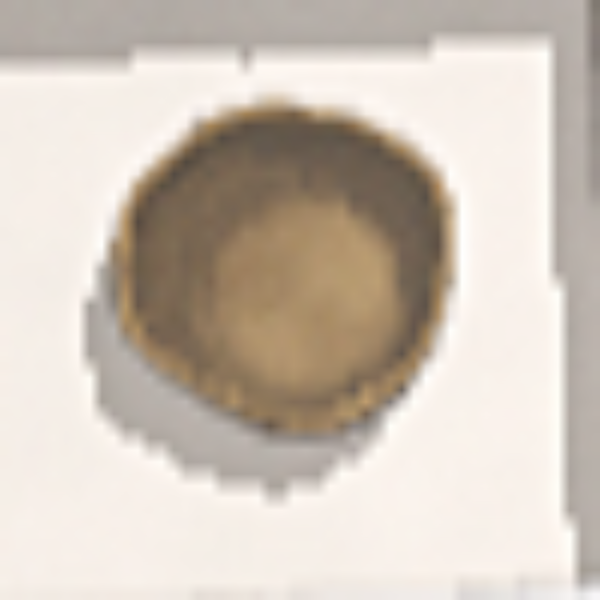

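```bash
python3 - <<'E'
from h import *
A=-2.27
grip(0.35,20)
robot.servo_line([480.2,-400.5,70],200,R(A)); 
robot.servo_line([480.2,-400.5,32],80); st()
grip(0.0,20); st()
save("side","s5.png",(220,200,360,340),4)
robot.servo_line([480.2,-400.5,60],80); st()
save("side","s6.png",(220,200,360,340),4)
E
```

```text
t 17.06 tcp [ 480.  -400.6   31.7] F [-0.4 -0.5  0.1] g 0.351 q [ 0.25  0.71  0.54  1.81 -0.5   0.77 -1.21]
t 17.56 tcp [ 480.5 -400.6   32.3] F [-0.1 -1.3  1.8] g 0.074 q [ 0.25  0.71  0.54  1.81 -0.5   0.77 -1.21]
t 18.11 tcp [ 480.5 -400.5   60.6] F [-0.4  0.1 -0.7] g 0.072 q [ 0.23  0.67  0.57  1.8  -0.48  0.81 -1.23]
```

View pics/s6.png

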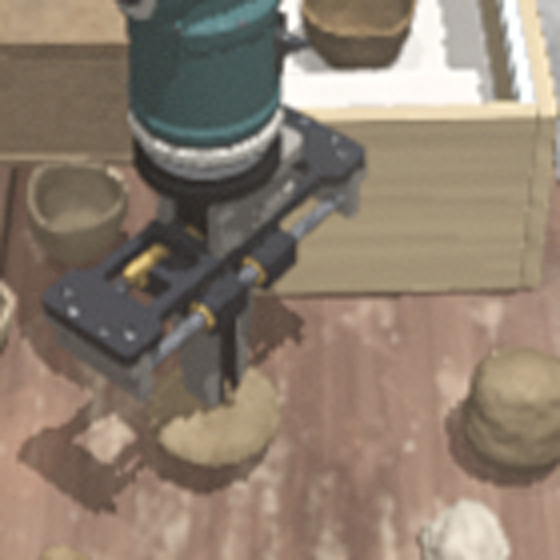

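Grasped: the lid hangs level from the fingers (215,420 in crop). Next, look at the pot from above.

```bash
python3 - <<'E'
from h import *
robot.servo_line([480.2,-400.5,220],250)
A=-np.pi+YAW
j=np.array(kin.ik([568,-190,260],R(A)));print(np.round(j,2))
j2=np.array(kin.ik([568,-190,260],R(A+np.pi)));j2[6]-=np.pi;print(np.round(j2,2))
j=j2 if abs(j2[6])<2.85 else j
robot.goto_joints(list(j)); st()
save("wrist","w4.png")
pp("pot_rim","wrist",.1); pp("lid_knob","wrist",.1)
for d in viewer.silhouettes("pot_rim","wrist")[:2]:
    k=d["mask"];ys,xs=np.nonzero(k);print(d["confidence"],xs.min(),xs.max(),ys.min(),ys.max())
st()
E
```

```text
[-0.39  0.43  0.87  1.73 -0.36  1.15 -2.53]
[ 0.14  0.34  0.16  1.69 -0.06  1.12 -2.8 ]
t 20.26 tcp [ 567.3 -190.9  259. ] F [ 0.4 -0.1 -0.8] g 0.073 q [ 0.14  0.34  0.16  1.69 -0.06  1.12 -2.8 ]
lid_knob wrist 0.89 [ 570.2 -185.8  263.2] px [272. 266.]
0.47 271 286 302 315
t 20.46 tcp [ 567.7 -190.7  259.6] F [0.4 0.7 0.2] g 0.073 q [ 0.14  0.34  0.16  1.69 -0.06  1.12 -2.8 ]
```

View pics/w4.png

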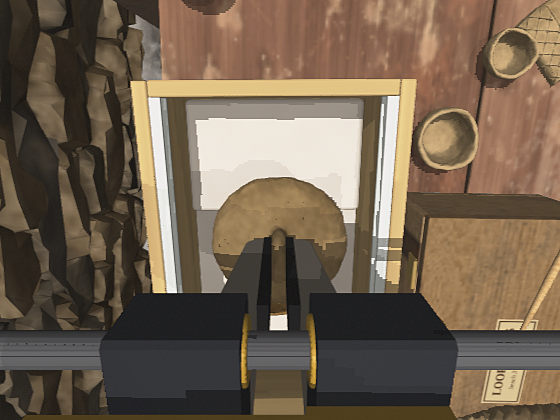

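```bash
python3 - <<'E'
from h import *
robot.movep([480,-87,270],R(-np.pi/2)); st()
save("wrist","w5.png")
pp("pot_rim","wrist",.1); pp("lid_knob","wrist",.1)
for n in ("pot_rim","lid_knob"):
  for d in viewer.silhouettes(n,"wrist")[:2]:
    k=d["mask"];ys,xs=np.nonzero(k);print(n,d["confidence"],xs.min(),xs.max(),ys.min(),ys.max())
st()
E
```

```text
t 21.66 tcp [480.2 -87.4 270.1] F [-0.3 -0.8 -0.2] g 0.072 q [ 0.23  0.14 -0.13  1.92  0.02  1.08 -1.48]
pot_rim wrist 0.7 [569.8 -82.1  86.5] px [274.  85.]
lid_knob wrist 0.89 [479.6 -81.5 272.5] px [269. 259.]
pot_rim 0.67 233 321 40 129
lid_knob 0.87 212 346 177 302
lid_knob 0.25 233 319 39 129
t 21.91 tcp [480.1 -87.2 269.8] F [-0.4  0.2 -1.1] g 0.074 q [ 0.23  0.14 -0.13  1.92  0.02  1.08 -1.48]
```

View pics/w5.png

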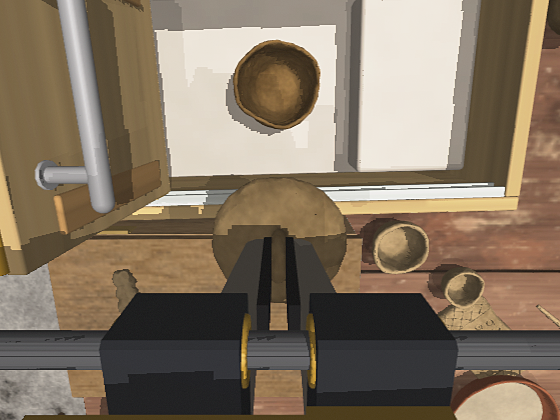

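```bash
python3 - <<'E'
from h import *
from scipy.optimize import least_squares
th=np.linspace(0,2*np.pi,200)
def ext(c,r,z):
    P=np.array([px("wrist",[c[0]+r*np.cos(t),c[1]+r*np.sin(t),z]) for t in th]); return np.array([P[:,0].min(),P[:,0].max(),P[:,1].min(),P[:,1].max()])
f=lambda p: ext(p[:2],p[2],85)-np.array([232.7,321.3,39.7,129.3])
s=least_squares(f,[570,-85,41]);print("pot",s.x,s.fun)
for z in (238,243):
    f=lambda p:(ext(p[:2],p[2],z)-np.array([211.7,346.5,176.8,0]))[:3]
    s=least_squares(f,[480,-87,38]);print("lid",s.x,s.fun)
print(robot.observe()["tcp_pos"],robot.observe()["t"])
E
```

```text
Traceback (most recent call last):
  File "h.py", line 7, in px
    i=info or viewer.camera_info(cam); c=np.array(i["R"])@np.array(X)+np.array(i["t"]); u=np.array(i["camera_matrix"])@c; return u[:2]/u[2]
              ~~~~~~~~~~~~~~~~~~^^^^^
ValueError: time passes only in moves, steps and waits
```

```bash
cat > fit.py <<'E'
from h import *
from scipy.optimize import least_squares
I=viewer.camera_info("wrist"); I={k:np.array(I[k]) for k in I}
th=np.linspace(0,2*np.pi,200)
def ext(c,r,z):
    P=np.array([px("wrist",[c[0]+r*np.cos(t),c[1]+r*np.sin(t),z],I) for t in th]); return np.array([P[:,0].min(),P[:,0].max(),P[:,1].min(),P[:,1].max()])
E
python3 - <<'E'
from fit import *
f=lambda p: ext(p[:2],p[2],85)-np.array([232.7,321.3,39.7,129.3])
s=least_squares(f,[570,-85,41]);print("pot",s.x,s.fun)
for z in (238,243):
    f=lambda p:(ext(p[:2],p[2],z)-np.array([211.7,346.5,176.8,0]))[:3]
    s=least_squares(f,[480,-87,38]);print("lid",s.x,s.fun)
print(robot.observe()["tcp_pos"],robot.observe()["t"])
E
```

```text
pot [569.05455529 -84.88340991  40.25256829] [ 0.83972147 -0.8396672  -0.7757172   0.82602748]
lid [474.16258878 -86.49113003  39.81689728] [2.84217094e-14 5.68434189e-14 8.52651283e-14]
lid [476.14582436 -86.47914899  38.83199499] [ 0.00000000e+00  0.00000000e+00 -1.70530257e-13]
[480.12415538 -87.21349343 269.84942636] 21.9083
```

```bash
python3 - <<'E'
from h import *
A=-np.pi+YAW
T=np.array([569.2,-86.9])
j2=np.array(kin.ik([*T,265],R(A+np.pi)));j2[6]-=np.pi;print(np.round(j2,2))
robot.goto_joints(list(j2)); st()
robot.servo_line([*T,140],150); 
robot.servo_line([*T,123],80); st()
save("side","s7.png",(270,140,350,220),8)
save("top","t7.png",(140,130,420,330),2.8)
save("wrist","w7.png")
E
```

```text
[ 0.33  0.32 -0.29  1.72  0.1   1.12 -3.12]Traceback (most recent call last):
  File "<stdin>", line 5, in <module>
cell.IKError: the arm cannot take that pose within its joint ranges
```

```bash
python3 - <<'E'
from h import *
for A in (-3.12,-2.95,-2.8):
    T=np.array([569.2,-85.4])-1.5*np.array([np.sin(A),-np.cos(A)])
    for z in (265,117):
        print(A,z,T,kin.ik([*T,z],R(A)))
E
```

```text
-3.12 265 [569.23238646 -86.89965033] [-0.59566958  0.37516222  0.89085457  1.77739969 -0.31876054  1.14136106
 -2.72374943]
-3.12 117 [569.23238646 -86.89965033] [-0.56343863  0.60525398  0.88851653  1.90990687 -0.59236436  0.91233973
 -2.50133814]
-2.95 265 [569.48563397 -86.8725533 ] [ 0.07768705  0.29453887  0.0192342   1.7353275  -0.00622801  1.11178536
 -2.85114743]
-2.95 117 [569.48563397 -86.8725533 ] [ 0.06122993  0.46146827  0.04079474  1.86939954 -0.02504576  0.81121324
 -2.83498957]
-2.8 265 [569.70248223 -86.81333351] [ 9.15764544e-02  2.95522755e-01  1.93275841e-03  1.73388375e+00
 -6.27763721e-04  1.11218674e+00 -2.70629666e+00]
-2.8 117 [569.70248223 -86.81333351] [ 0.07661348  0.46213815  0.02104184  1.86781033 -0.0129307   0.81177428
 -2.69565206]
```

```bash
python3 - <<'E'
from h import *
A=-2.9
T=np.array([569.2,-85.4])-1.5*np.array([np.sin(A),-np.cos(A)])
robot.movep([*T,265],R(A)); st()
robot.servo_line([*T,140],150); 
robot.servo_line([*T,123],80); st()
save("side","s7.png",(270,140,350,220),8)
save("top","t7.png",(140,130,420,330),2.8)
save("wrist","w7.png")
E
```

```text
t 23.11 tcp [569.4 -86.9 264.9] F [ 0.6 -0.1  0. ] g 0.074 q [ 0.08  0.29  0.01  1.74 -0.    1.11 -2.8 ]
t 24.45 tcp [569.3 -86.8 122.7] F [-0.8 -0.2 -0.9] g 0.075 q [ 0.09  0.45  0.01  1.86 -0.01  0.82 -2.8 ]
```

View pics/s7.png

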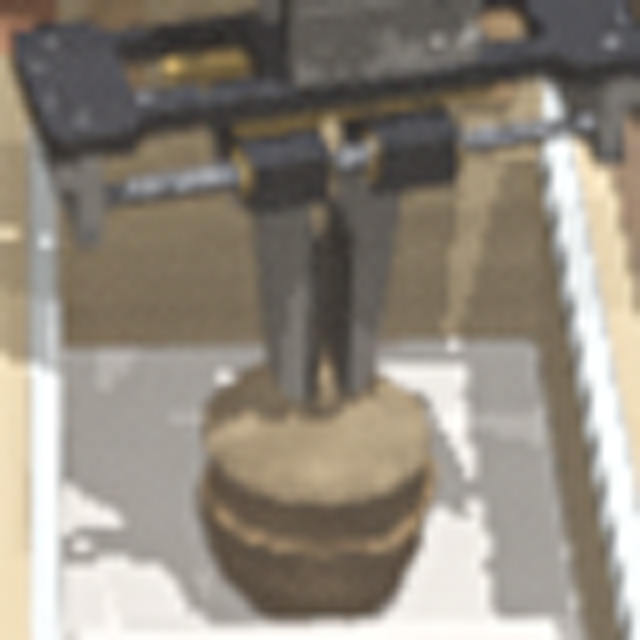

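View pics/t7.png

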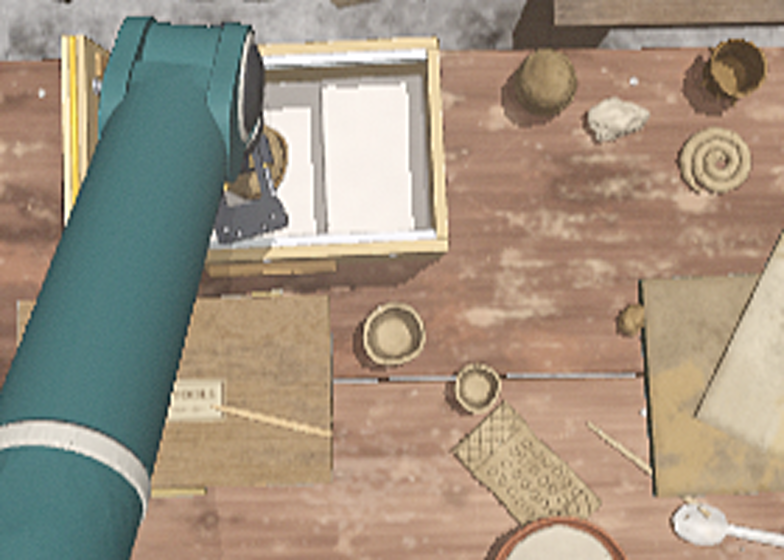

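View pics/w7.png

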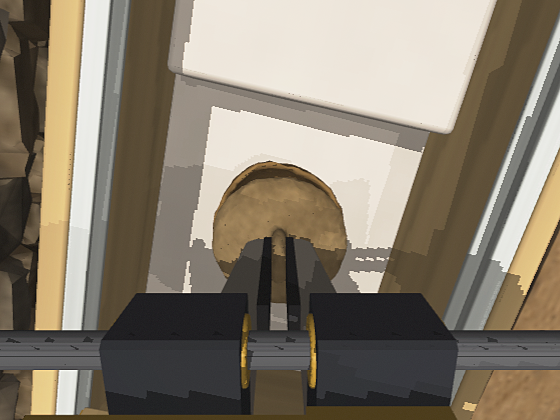

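```bash
python3 - <<'E'
import cv2
im=cv2.imread("pics/w7.png")[145:305,200:360]; cv2.imwrite("pics/w7c.png",cv2.resize(im,None,fx=3.7,fy=3.7,interpolation=cv2.INTER_CUBIC))
E
```

```text
(no output)
```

View pics/w7c.png

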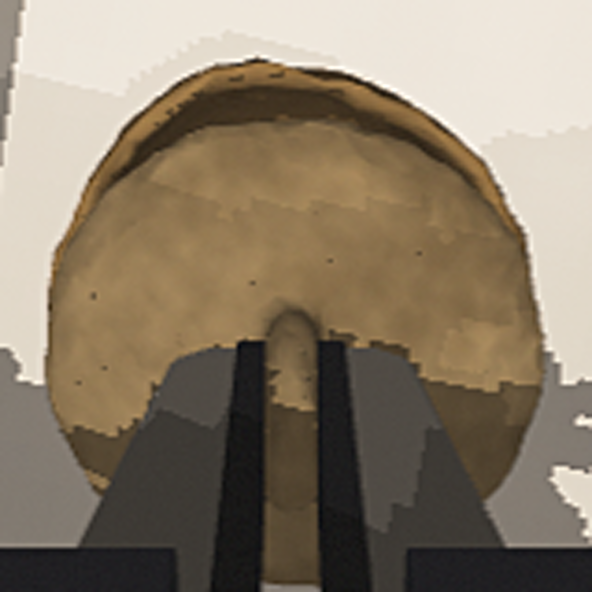

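```bash
python3 - <<'E'
from fit import *
o=robot.observe(); p=o["tcp_pos"]; A=-2.9; tz=np.array([np.sin(A),-np.cos(A)]); ty=np.array([np.cos(A),np.sin(A)])
for z in (91,94,97,100):
  for r in (38,):
    f=lambda q:(ext(p[:2]+q[0]*tz+q[1]*ty,r,z)-np.array([212.7,346.8,177.4,0]))[:3]
    s=least_squares(f,[0,0]); print("lid z",z,"d",s.x,s.fun)
for z in (83,85,87):
    f=lambda q:(ext(p[:2]+q[0]*tz,41,z)-161.8)[2]
    s=least_squares(f,[0.]); print("pot z",z,s.x, ext(p[:2]+s.x[0]*tz,41,z))
E
```

```text
lid z 91 d [5.55986577 0.75111487] [ 2.76384438 -2.76143986 -0.24968069]
lid z 94 d [5.00413631 0.73996538] [ 1.844301   -1.8426786  -0.16889292]
lid z 97 d [4.44966518 0.72880995] [ 0.89818097 -0.89737475 -0.08339231]
lid z 100 d [3.89650046 0.71764181] [-0.0756921   0.07562317  0.0071264 ]
pot z 83 [1.10576107] [211.1494359  345.8176459  161.8        289.29634358]
pot z 85 [0.79080358] [210.53443453 346.43342617 161.8        290.4040957 ]
pot z 87 [0.47584609] [209.90809142 347.06056933 161.8        291.53126594]
```

```bash
python3 - <<'E'
from fit import *
o=robot.observe(); p=o["tcp_pos"]; A=-2.9; tz=np.array([np.sin(A),-np.cos(A)])
def ryz(uv,z):
    d=I["R"].T@np.linalg.inv(I["camera_matrix"])@np.array([*uv,1.]);oo=-I["R"].T@I["t"];return oo+d*(z-oo[2])/d[2]
for z in (125,130,135): print(z,(ryz((278.6,228.8),z)[:2]-p[:2])@tz)
for r in (38,39,40):
    f=lambda q:(ext(p[:2]+q[0]*tz+0.7*np.array([tz[1],-tz[0]])*-1,r,q[1])-np.array([212.7,346.8,177.4,0]))[:3]
    s=least_squares(f,[3,95]); print(r,s.x,s.fun)
# TCP check: fingertip projection
print(px("wrist",p,I), px("wrist",p-np.array([0,0,0]),I))
E
```

```text
125 -13.604472200495813
130 -15.36727457614404
135 -17.130076951792255
38 [ 3.93847591 99.77187856] [-3.33031468e-02 -3.20528229e-02 -2.65467625e-05]
39 [ 5.96461317 94.67129105] [-6.67457369e-02 -6.43028892e-02 -5.31931816e-05]
40 [ 7.99076972 89.57060815] [-9.84873934e-02 -9.49714431e-02 -7.83377733e-05]
[278.47206469 253.30704264] [278.47206469 253.30704264]
```

```bash
python3 - <<'E'
from fit import *
o=robot.observe(); p=o["tcp_pos"]; A=-2.9; tz=np.array([np.sin(A),-np.cos(A)]); ty=np.array([np.cos(A),np.sin(A)])
tgt=np.array([212.7,346.8,177.4,303])
for z in (88,91,94,97,100):
    f=lambda q:(ext(p[:2]+q[0]*tz+q[1]*ty,38,z)-tgt)
    s=least_squares(f,[3,0]); print(z,s.x,s.fun)
print(np.unravel_index(0,(1,1)))
import cv2
im=cv2.imread("pics/w5.png")[165:325,200:360]; cv2.imwrite("pics/w5c.png",cv2.resize(im,None,fx=3.7,fy=3.7,interpolation=cv2.INTER_CUBIC))
E
```

```text
88 [8.08920288 0.76531386] [ 3.80911696 -3.80476799  3.05148488 -4.07096188]
91 [7.03061079 0.75340216] [ 2.87987004 -2.87653128  2.30735779 -3.09060588]
94 [5.97507057 0.74147598] [ 1.92314623 -1.92089614  1.54539735 -2.07795325]
97 [4.92271867 0.72954933] [ 0.93774556 -0.93661722  0.76500982 -1.03141795]
100 [3.87369288 0.71760614] [-0.07765735  0.07757258 -0.03443336  0.05067919]
(np.int64(0), np.int64(0))
```

View pics/w5c.png

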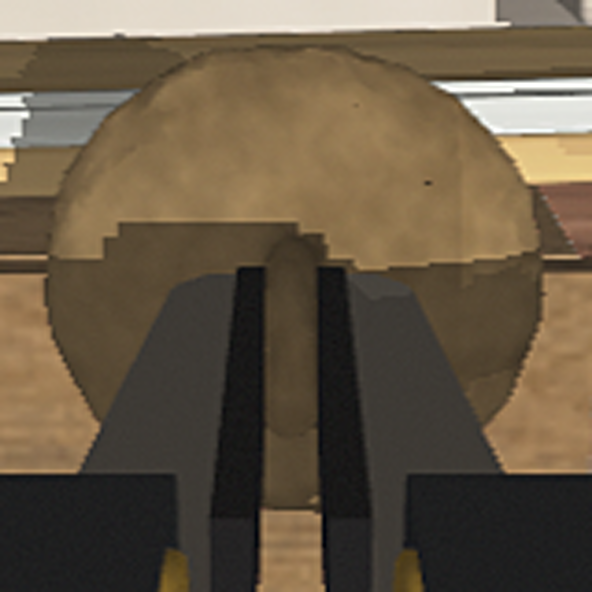

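```bash
python3 - <<'E'
from fit import *
o=robot.observe(); p=o["tcp_pos"]; A=-2.9; tz=np.array([np.sin(A),-np.cos(A)])
def ryz(uv,z):
    d=I["R"].T@np.linalg.inv(I["camera_matrix"])@np.array([*uv,1.]);oo=-I["R"].T@I["t"];return oo+d*(z-oo[2])/d[2]
for z in (120,126,131): print(z,[round(float((ryz((278.6,v),z)[:2]-p[:2])@tz),1) for v in (228.8,282)])
S=viewer.camera_info("side");S={k:np.array(S[k]) for k in S}
def exs(c,r,z,tilt=0):
    n=np.array([*tz,0]);P=[]
    for t in th:
        u=r*np.cos(t);v=r*np.sin(t)
        X=np.array([*c,z])+u*np.array([tz[1],-tz[0],0])+v*(np.cos(tilt)*n+np.sin(tilt)*np.array([0,0,1.])); P.append(px("side",X,S))
    P=np.array(P);return (np.array([P[:,0].min(),P[:,0].max(),P[:,1].min(),P[:,1].max()])-np.array([270,270,140,140]))*8
for z in (91,94,97):
  for d in (1,4):
    for ti in (0,.2): print(z,d,ti,np.round(exs(p[:2]+d*tz,38,z,ti)))
print("pot",np.round(exs([569.2,-85.4],41,85)), "tcp",(px("side",p,S)-[270,140])*8)
E
```

```text
120 [-11.8, 17.6]
126 [-14.0, 14.5]
131 [-15.7, 11.9]
91 1 0 [199. 429. 377. 522.]
91 1 0.2 [199. 428. 362. 538.]
91 4 0 [197. 426. 372. 516.]
91 4 0.2 [197. 426. 356. 532.]
94 1 0 [199. 429. 370. 515.]
94 1 0.2 [199. 429. 355. 531.]
94 4 0 [197. 426. 365. 509.]
94 4 0.2 [197. 426. 349. 525.]
97 1 0 [199. 429. 363. 507.]
97 1 0.2 [199. 429. 347. 523.]
97 4 0 [197. 427. 358. 502.]
97 4 0.2 [197. 426. 342. 518.]
pot [189. 436. 385. 541.] tcp [316.8239686  372.80179201]
```

```bash
python3 - <<'E'
from h import *
A=-2.9; tz=np.array([np.sin(A),-np.cos(A)])
T=np.array([569.2,-85.4])-4.5*tz
f0=robot.observe()["contact_force"]
robot.servo_line([*T,121],60)
for z in np.arange(120,111.5,-1.0):
    robot.servo_line([*T,z],25); o=st()
    if o["contact_force"][2]>2.5: break
save("side","s8.png",(270,140,350,220),8)
save("wrist","w8.png",(200,145,360,305),3.7)
E
```

```text
t 25.1 tcp [570.2 -89.7 119.9] F [ 0.2 -0.2 -0.4] g 0.076 q [ 0.09  0.46  0.01  1.86 -0.01  0.82 -2.8 ]
t 25.35 tcp [570.2 -89.7 118.9] F [-0.6  0.6 -0.9] g 0.074 q [ 0.09  0.46  0.01  1.86 -0.01  0.82 -2.8 ]
t 25.6 tcp [570.2 -89.7 117.9] F [ 0.1  0.4 -0.7] g 0.079 q [ 0.09  0.46  0.01  1.86 -0.01  0.81 -2.8 ]
t 25.85 tcp [570.5 -89.8 117.2] F [-0.6 -0.2 -0. ] g 0.072 q [ 0.09  0.46  0.01  1.86 -0.01  0.81 -2.8 ]
t 26.1 tcp [570.9 -89.9 117. ] F [-1.5 -0.5  6.2] g 0.074 q [ 0.09  0.46  0.01  1.86 -0.01  0.81 -2.8 ]
```

View pics/s8.png

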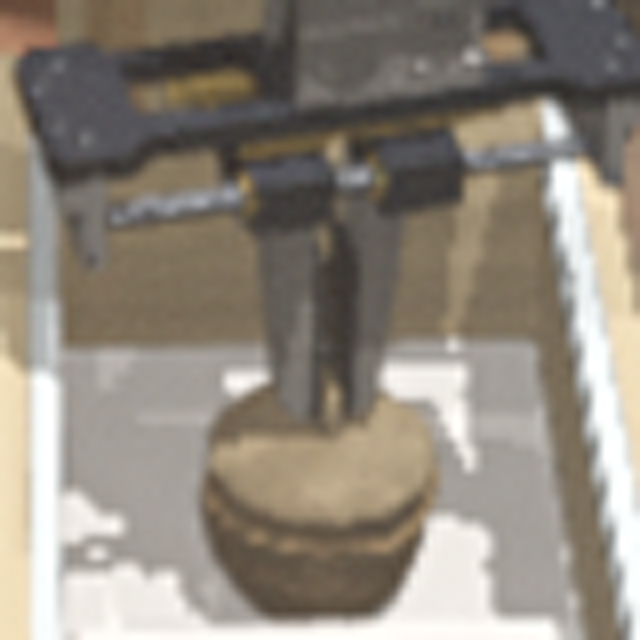

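View pics/w8.png

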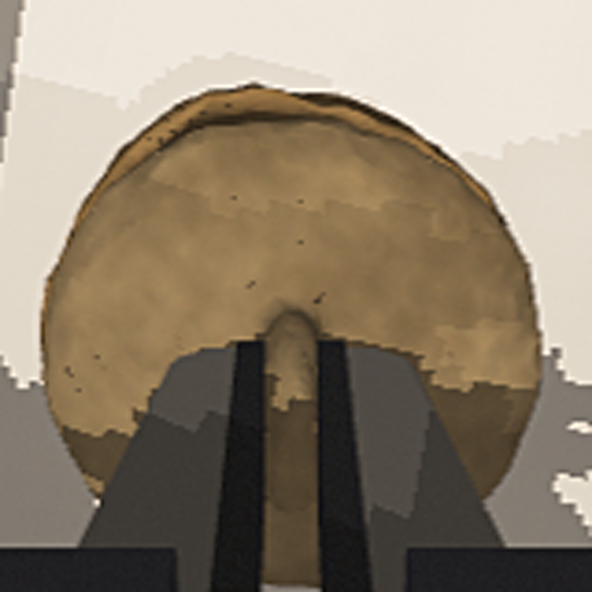

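```bash
python3 - <<'E'
from fit import *
o=robot.observe(); p=o["tcp_pos"]; A=-2.9; tz=np.array([np.sin(A),-np.cos(A)]); ty=np.array([np.cos(A),np.sin(A)])
for r in (40.3,41):
    f=lambda q:(ext(p[:2]+q[0]*tz,r,85)-168.8)[2]
    s=least_squares(f,[0.]); c=p[:2]+s.x[0]*tz; print("pot",r,s.x,c,ext(c,r,85))
tgt=np.array([212.2,346.5,177.4,303])
f=lambda q:(ext(p[:2]+q[0]*tz+q[1]*ty,38,q[2])-tgt)
s=least_squares(f,[3,0,94]); print(s.x,s.fun)
print(o["t"])
E
```

```text
pot 40.3 [3.04220306] [570.11726132 -86.95741355] [210.02938602 347.06589251 168.8        297.7800477 ]
pot 41 [3.74220055] [569.94978739 -86.27774527] [208.89620779 348.19975417 168.8        299.80614243]
[ 3.89777259  0.45942283 93.57781712] [ 0.03527178 -0.03524241 -0.03593039  0.03958482]
26.2
```

```bash
python3 - <<'E'
from h import *
o=robot.observe();p=o["tcp_pos"]
grip(0.28,20)
robot.servo_line([p[0],p[1],175],150)
robot.servo_line([p[0],p[1]-20,290],250); st()
A=-2.9
save("wrist","w9.png")
save("side","s9.png",(270,140,350,220),7)
j=kin.ik([400,-318,200],R(-np.pi/2)); print(np.round(j,2))
E
```

```text
t 27.82 tcp [ 569.9 -109.5  288.1] F [-0.4 -0.3  0.2] g 0.278 q [ 0.11  0.28  0.02  1.69 -0.01  1.17 -2.76]
[ 0.62  0.25 -0.01  1.95  0.    0.94 -0.97]
```

View pics/s9.png

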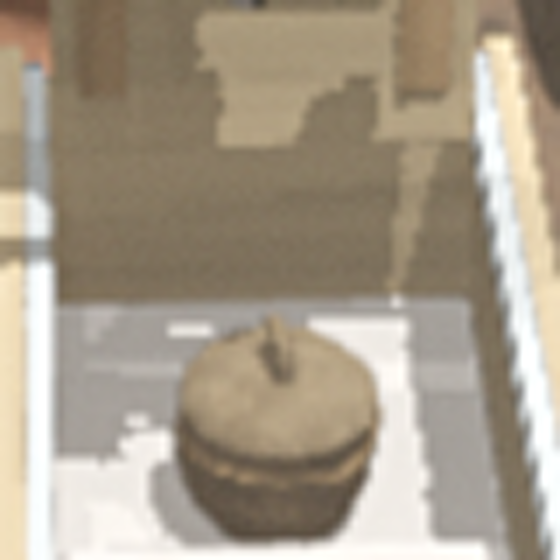

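View pics/w9.png

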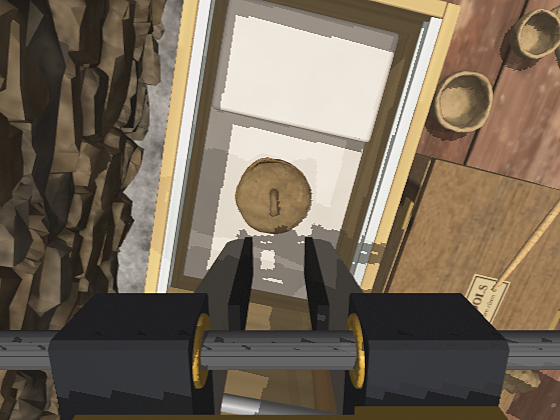

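Side picture: the lid sits level on the pot (275,400 in crop), knob upright. Now the small cup; candidates are (212,280) small, (238,252) larger and (366,380) brown with a handle in the side view — I choose the first.

```bash
python3 - <<'E'
from h import *
a=-np.pi/4
robot.movep([332.3,-319.5,130],R(a)); st()
grip(0.75,15)
save("wrist","w10.png")
pp("cup_middle","wrist",.2)
for d in viewer.silhouettes("cup_middle","wrist")[:3]:
    k=d["mask"];ys,xs=np.nonzero(k);print(d["confidence"],xs.min(),xs.max(),ys.min(),ys.max())
save("top","t10.png",(200,160,260,215),10)
E
```

```text
t 30.17 tcp [ 332.7 -319.4  130.1] F [-0.2 -0.3 -0.4] g 0.279 q [ 0.77  0.28 -0.09  2.12  0.04  0.75 -0.13]
cup_middle wrist 0.78 [ 334.6 -316.7   16.6] px [279. 195.]
cup_middle wrist 0.59 [ 390.3 -228.8   22. ] px [247.  59.]
0.8 244 308 170 232
0.73 193 295 6 110
```

View pics/w10.png

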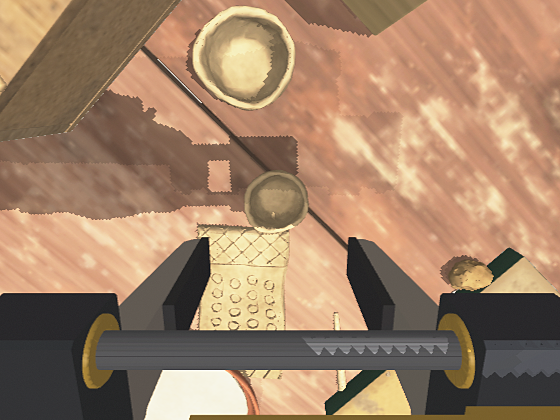

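View pics/t10.png

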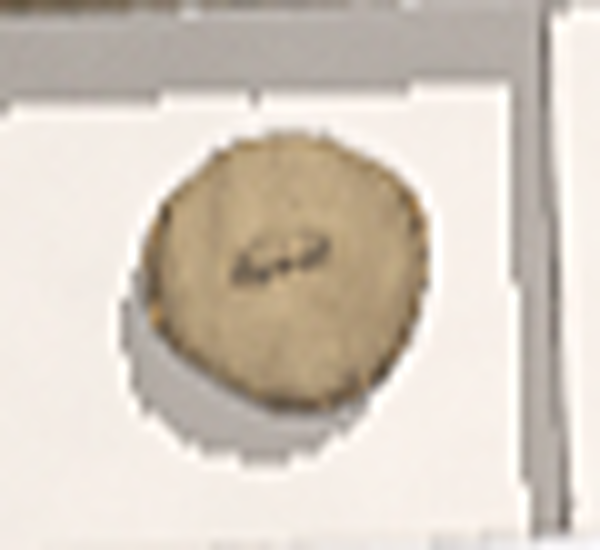

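Top picture shows the lid concentric on the pot. The wrist picture has the small cup at (276,201), 64 px wide, and the larger at (245,58), 102 px wide; the tile lies clear of both fingers.

```bash
python3 - <<'E'
from fit import *
f=lambda p: ext(p[:2],p[2],36)-np.array([243.7,308.3,169.7,232.3])
s=least_squares(f,[332,-319,25]);print(s.x,s.fun); c=s.x[:2]
c=(c+np.array([332.3,-319.3]))/2; print(c)
robot.servo_line([*c,60],200); robot.servo_line([*c,9],100); st()
grip(0.2,15); st()
robot.servo_line([*c,40],100); st()
save("wrist","w11.png")
save("side","s11.png",(160,200,300,340),4)
E
```

```text
[ 332.86424897 -315.26088879   24.2430847 ] [-0.0595129   0.05950326  0.06023651 -0.06311947]
[ 332.58212449 -317.2804444 ]
t 32.29 tcp [ 333.  -317.6    9.5] F [ 0.2 -0.8 -0.4] g 0.753 q [ 0.75  0.5  -0.07  2.18  0.08  0.46 -0.17]
t 32.73 tcp [ 332.9 -317.6    9.5] F [-0.1  0.2  4.8] g 0.521 q [ 0.75  0.5  -0.07  2.18  0.08  0.46 -0.17]
t 33.19 tcp [ 332.6 -317.3   40.1] F [ 0.4  0.5 -0.2] g 0.527 q [ 0.76  0.44 -0.08  2.17  0.07  0.53 -0.16]
```

View pics/w11.png

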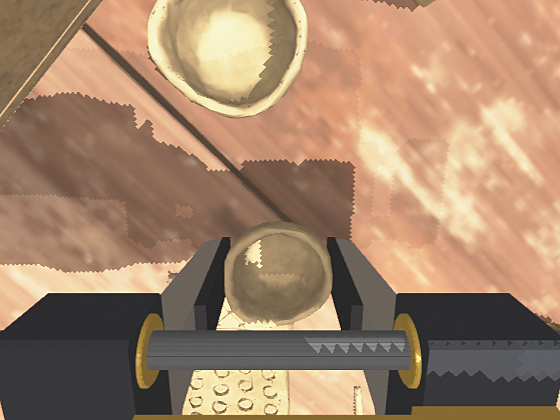

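View pics/s11.png

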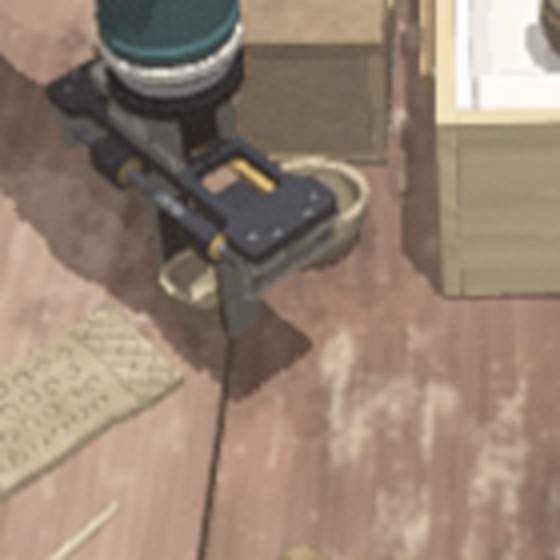

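```bash
python3 - <<'E'
from h import *
a=-np.pi/4
robot.servo_line([332.6,-317.3,210],250)
T=b2w(0,-108)[:2]
robot.movep([*T,210],R(a)); st()
robot.servo_line([*T,110],150); robot.servo_line([*T,98],60); st()
for z in np.arange(97,91,-1.0):
    robot.servo_line([*T,z],25); o=st()
    if o["contact_force"][2]>2.5: break
save("side","s12.png",(260,160,360,260),5.5)
grip(0.75,15); st()
robot.servo_line([*T,160],120); robot.servo_line([*T,300],300); st()
save("side","s13.png",(260,140,360,240),5.5)
save("wrist","w13.png")
E
```

```text
t 35.13 tcp [ 567.9 -216.7  209.1] F [-0.3 -0.6 -0.6] g 0.522 q [ 0.49  0.42 -0.23  1.7   0.11  1.03 -0.57]
t 36.3 tcp [ 569.2 -215.2   97.7] F [-0.3 -0.   0.1] g 0.523 q [ 0.47  0.55 -0.21  1.78  0.15  0.82 -0.6 ]
t 36.55 tcp [ 569.5 -215.3   97.1] F [ 1.1 -0.6 -0.2] g 0.524 q [ 0.47  0.55 -0.21  1.78  0.15  0.82 -0.6 ]
t 36.8 tcp [ 569.5 -215.2   96. ] F [ 0.8  0.7 -0.7] g 0.521 q [ 0.47  0.55 -0.21  1.79  0.15  0.82 -0.6 ]
t 37.05 tcp [ 569.4 -215.3   94.9] F [ 0.3 -0.5 -0.9] g 0.526 q [ 0.47  0.55 -0.21  1.79  0.15  0.82 -0.6 ]
t 37.3 tcp [ 569.6 -215.3   94.5] F [-1.6  0.   5. ] g 0.527 q [ 0.47  0.55 -0.21  1.79  0.15  0.82 -0.6 ]
t 37.84 tcp [ 569.4 -215.2   93.8] F [ 0.7  0.  -0.1] g 0.75 q [ 0.47  0.56 -0.21  1.79  0.15  0.82 -0.6 ]
t 39.16 tcp [ 569.  -215.2  299.2] F [-0.1  0.5 -0.4] g 0.748 q [ 0.49  0.34 -0.24  1.6   0.09  1.21 -0.55]
```

View pics/s13.png

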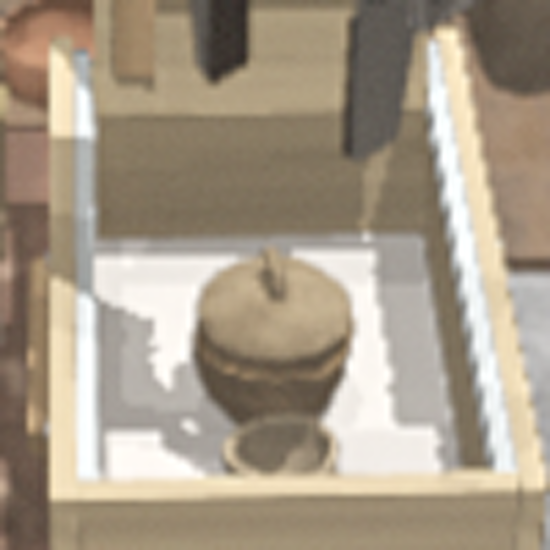

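View pics/w13.png

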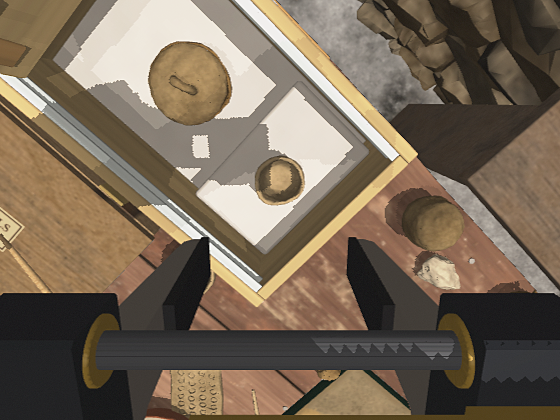

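```bash
python3 - <<'E'
from h import *
grip(0.0,20)
robot.servo_line(b2w(0,-60,390),300)
robot.movep(b2w(0,190,390),R(YAW)); st()
robot.servo_line(b2w(0,190,289),200); st()
def P(q,L=148,off=10):
    return b2w(0,160-L*np.cos(q)+off*np.sin(q)+10,140.5+L*np.sin(q)+off*np.cos(q))
robot.servo_line(P(1.45)+np.array([0,3,0]),100); st()
for q in (1.3,1.15):
    robot.servo_line(P(q),80); st()
save("side","s14.png",(170,20,450,300),2)
E
```

```text
t 41.79 tcp [564.   80.1 389.4] F [-0.  -0.8 -0.3] g 0.007 q [ 0.21  0.25 -0.51  1.54  0.13  1.38 -0.29]
t 42.45 tcp [564.3  82.  289.8] F [ 0.3 -0.2  0.5] g 0.005 q [ 0.2   0.31 -0.51  1.69  0.16  1.18 -0.33]
t 42.85 tcp [564.5  57.3 289.5] F [0.4 0.4 0.4] g 0.006 q [ 0.24  0.31 -0.5   1.7   0.16  1.17 -0.28]
t 43.32 tcp [564.4  32.1 285.6] F [ 0.1 -0.5 -0.2] g 0.002 q [ 0.28  0.31 -0.48  1.71  0.15  1.17 -0.23]
t 43.74 tcp [564.8  10.6 279.4] F [-0.2 -0.1 -0.5] g 0.003 q [ 0.31  0.31 -0.47  1.72  0.15  1.15 -0.19]
```

View pics/s14.png

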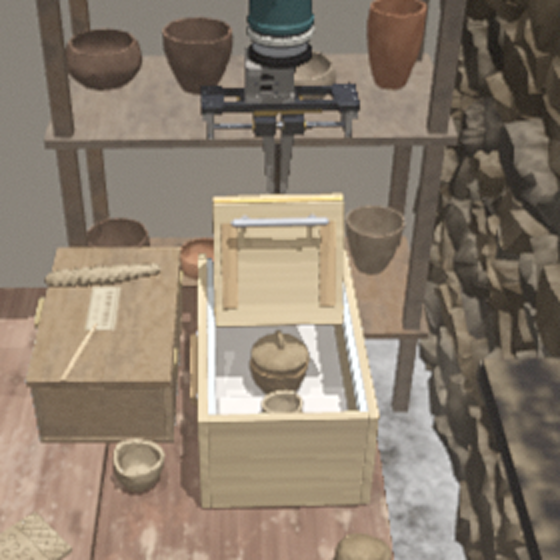

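The lid is coming forward in front of the fingers (fold at 280,200 in crop). I continue along the arc.

```bash
python3 - <<'E'
from h import *
def P(q,L=148,off=10):
    return b2w(0,160-L*np.cos(q)+off*np.sin(q)+10,140.5+L*np.sin(q)+off*np.cos(q))
for q in (1.0,.85,.7,.55,.42,.3,.2,.12,.06,.02):
    robot.servo_line(P(q),90); o=st()
    if np.linalg.norm(o["contact_force"])>25: break
save("side","s15.png",(170,20,450,300),2)
E
```

```text
t 44.19 tcp [565.1  -9.7 270. ] F [0.2 0.2 0.7] g 0.002 q [ 0.33  0.32 -0.46  1.73  0.15  1.13 -0.16]
t 44.59 tcp [565.4 -28.4 257.7] F [-0.4  0.1 -0.5] g 0.004 q [ 0.36  0.33 -0.45  1.74  0.16  1.11 -0.13]
t 44.99 tcp [565.6 -44.9 242.7] F [0.1 0.4 0.6] g 0.006 q [ 0.38  0.34 -0.44  1.76  0.16  1.08 -0.1 ]
t 45.39 tcp [565.8 -58.9 225.6] F [ 0.5 -0.4  0.7] g 0.005 q [ 0.39  0.36 -0.43  1.77  0.17  1.05 -0.09]
t 45.76 tcp [566.  -68.9 209.2] F [-0.1  1.1  0.4] g 0.004 q [ 0.4   0.38 -0.43  1.78  0.18  1.02 -0.08]
t 46.11 tcp [566.  -76.2 192.9] F [0.7 0.5 0.9] g 0.004 q [ 0.41  0.4  -0.42  1.8   0.19  0.99 -0.07]
t 46.42 tcp [566.3 -80.6 179. ] F [-0.4  0.6  0.8] g 0.004 q [ 0.41  0.42 -0.41  1.81  0.2   0.96 -0.07]
t 46.71 tcp [566.5 -83.1 167.8] F [-0.9 -0.1 -1. ] g 0.008 q [ 0.41  0.43 -0.41  1.82  0.21  0.94 -0.07]
t 46.96 tcp [566.5 -84.5 158.9] F [ 0.1 -0.2  0.7] g 0.005 q [ 0.41  0.44 -0.41  1.82  0.21  0.92 -0.07]
t 47.21 tcp [566.6 -85.1 153.1] F [-0.3 -0.   1. ] g 0.001 q [ 0.41  0.45 -0.4   1.83  0.22  0.91 -0.08]
```

View pics/s15.png

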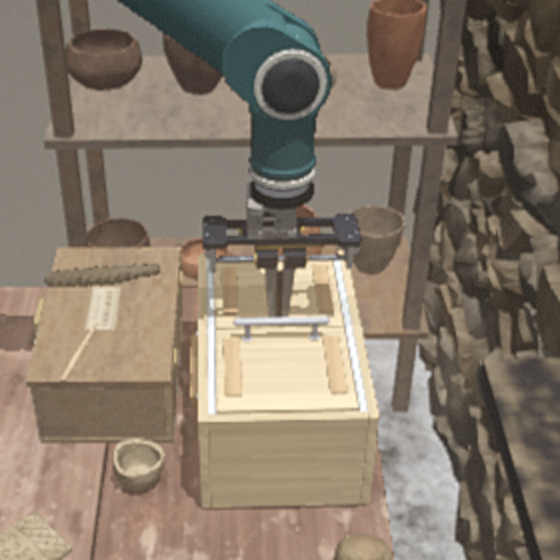

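Almost flat. Now press at the fold until the force shows the stop.

```bash
python3 - <<'E'
from h import *
p=b2w(0,22)[:2]
for z in np.arange(151.5,143,-1.0):
    robot.servo_line([*p,z],25); o=st()
    if o["contact_force"][2]>15: break
save("side","s16.png",(255,120,365,280),3.7)
E
```

```text
t 47.51 tcp [566.8 -85.3 151.5] F [-0.9  1.2 -0.3] g 0.005 q [ 0.41  0.45 -0.4   1.83  0.22  0.9  -0.08]
t 47.76 tcp [567.1 -85.3 150.9] F [-0.5 -0.1  4. ] g 0.003 q [ 0.41  0.45 -0.4   1.83  0.22  0.9  -0.08]
t 48.01 tcp [567.1 -85.3 150.9] F [-3.4  0.2 10.4] g 0.007 q [ 0.41  0.45 -0.4   1.83  0.22  0.9  -0.08]
t 48.26 tcp [567.1 -85.3 150.8] F [-5.7 -0.2 16.6] g 0.006 q [ 0.41  0.45 -0.4   1.83  0.22  0.9  -0.08]
```

```bash
python3 - <<'E'
from h import *
p=b2w(0,22)[:2]
robot.servo_line([*p,300],200)
robot.movep([420,-60,400],R(YAW)); st()
save("side","s17.png",(255,120,365,280),3.7)
save("top","t17.png",(140,130,420,330),2.8)
pp("fold","side",.2);pp("pull_bar","side",.2);pp("clay_egg","side",.3);pp("clay_lump","side",.3);pp("fold","top",.2);pp("pull_bar","top",.2)
print("exp fold",b2w(0,2,140.5),"bar",b2w(0,-22,176.5)); st()
E
```

```text
t 49.97 tcp [420.2 -60.4 399.1] F [-0.4 -0.8 -0.7] g 0.004 q [ 0.56 -0.05 -0.47  1.83 -0.02  1.36  0.12]
fold side 0.59 [ 569.  -104.6  138.9] px [310. 186.]
pull_bar side 0.62 [ 564.9 -129.2  176. ] px [309. 180.]
clay_egg side 0.62 [ 6.523e+02 -3.987e+02  2.000e-01] px [349. 312.]
clay_lump side 0.94 [ 615.8 -479.1   -1.4] px [335. 342.]
fold top 0.56 [ 567.3 -105.6  142.6] px [233. 184.]
pull_bar top 0.64 [ 567.9 -127.2  178.6] px [240. 181.]
exp fold [ 567.26000267 -105.30039999  140.5       ] bar [ 567.73997067 -129.29560015  176.5       ]
t 50.37 tcp [420.2 -60.  399.4] F [ 0.  -0.8  0.6] g 0.003 q [ 0.56 -0.05 -0.47  1.82 -0.03  1.37  0.12]
```

View pics/s17.png

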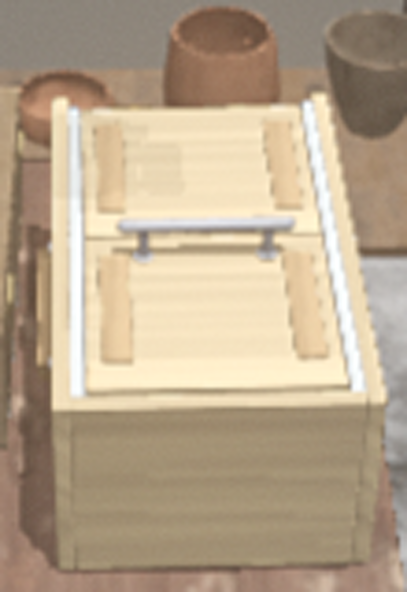

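View pics/t17.png

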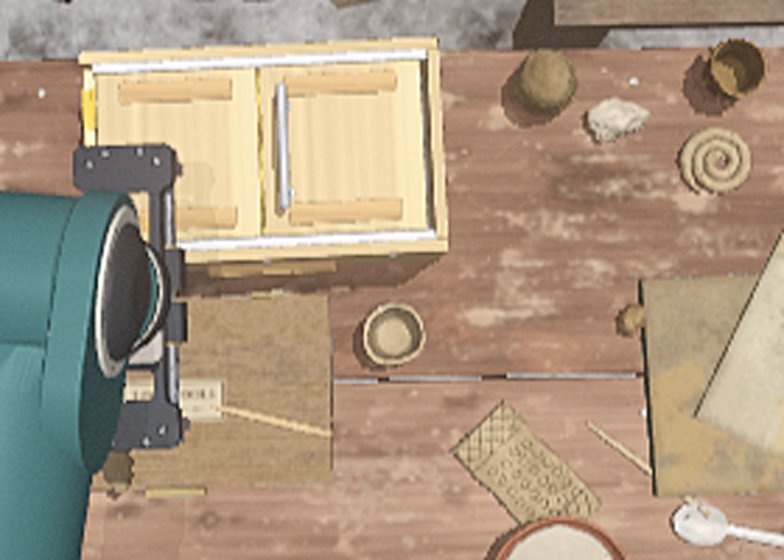

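Both pictures show the lid flat (fold at 262,150 in the top crop), with the bystanders where they were and the arm clear of everything.

```bash
python3 -c "
from h import *
robot.job_done(); st()"
```

```text
the job is handed in; nothing more can be done
the job is handed in; nothing more can be done
```

The job is done and handed in at about 50 s of the 72 s allowed; no verdict was reported.

- **Lid folded back:** I pushed it with shut fingers on the pull bar, 24 mm from the fold, not on the fold line itself. It reached the end stop (14 N) and both panels stood together.
- **Clay lid on the pot:** it touched the rim at the expected height. Afterwards the side and top pictures showed it level and concentric. Beforehand my readings of the lid's offset in the grip disagreed (about 2 mm against 4 mm). I went by the wrist picture taken at the rim, where lid and pot agreed to about 1 mm.
- **Small cup:** I took the smaller of the two look-alikes and set it in the middle of the plaster block. It stood upright in the side and wrist pictures before the lid was closed.
- **Box lid shut:** I unfolded it from behind and pressed it down with 17 N, stopping at 150.8 mm where flat is 150.5 mm. After I drew back, the fold and bar read within about 3 mm of their shut positions.

The egg and lump read within about 2 mm of their first positions. I could not check the pot and cup again once the lid was shut.

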